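# Slide the parts-case covers over and fetch the nose cone

### The job

Open the end compartment of the plywood case that holds the nose cone: slide the two covers on its side, one at a time, into the empty space, and lean on each with about 9 N until the whole row is felt to close tight against the far end of the track, going in slowly as the clear plastic cracks at 14 N. Then take the nose cone out and stand it upright around the middle of the turntable; leave the row of covers without gaps and the ring in its compartment, and do not disturb the jars, bottle, brush and rocket section.

Things in the scene. Friction and masses are not known exactly. Their poses are not given: they have to be found in the camera images.
- case: fixed plywood parts case, 104 mm wide (its x), 332 mm long (its y), 58 mm high; origin at the centre of its underside. Five compartments in a row along y, centres at y = -128, -64, 0, 64, 128 mm, each 60 mm long and 80 mm wide inside, floor 6 mm above the underside. Four covers slide along y, over the dividers, in one track
- track_mid (a point): middle of the case's track, 48 mm above its underside. The covers lie on ledges at this height, under side lips (82 mm apart, tops 58 mm up) so that they cannot be lifted out: 2 mm of play up and down, 1 mm each side. They slide along the case's y only; one alone moves with under 2 N. They start with small gaps between them and from the stops, cover_2 and cover_3 45 to 47 mm apart edge to edge
- stop_zone_pos (a point): +y end of the track, 160 mm from its middle. A screw stop with a firm rubber face (gives about 1 mm at 15 N) stands here, its face set 0 to 9 mm inward of this point, differently in every case and not measured: a row of covers is tight when the covers touch one another and this stop
- stop_zone_neg (a point): -y end of the track, 160 mm from its middle: a second such stop, its face 0 to 9 mm inward, set independently of the other and not measured
- turntable: fixed round painting turntable, 116 mm across, 42 mm high, origin at the centre of its underside
- turntable_top (a point): centre of the turntable's upper face
- nose: the same nose cone as nose_center; origin at the centre of its underside
- nose_center (a point): centre (20 mm above its foot) of the grey plastic nose cone, 40 mm high: a cylinder 28 mm across up to 26 mm, pointed above. Stands upright in one of the two end compartments; 25 g
- collar_center (a point): centre (7 mm above its foot) of a flat grey plastic ring, 44 mm across, 14 mm high, with a 32 mm hole; stands in the other end compartment and stays there. Other grey parts, a drum and a finned tail, stand in the compartments next to the open middle one
- cover_1_bar (a point): a loose clear plastic cover, 90 mm across the case, 63 mm along it, 4 mm thick, at the +y end of the case at the start; on its middle stands an aluminium grip bar 30 mm long across the case, 10 mm thick along the case and 18 mm high. The point is the centre of the bar, 9 mm below its top and 9 mm above the cover's upper face; axes as those of the case
- cover_1: the same cover as cover_1_bar; origin at the centre of its underside
- cover_2_bar (a point): a loose clear plastic cover, 90 mm across the case, 63 mm along it, 4 mm thick, next to cover_1 on the -y side; on its middle stands an aluminium grip bar 30 mm long across the case, 10 mm thick along the case and 18 mm high. The point is the centre of the bar, 9 mm below its top and 9 mm above the cover's upper face; axes as those of the case
- cover_2: the same cover as cover_2_bar; origin at the centre of its underside
- cover_3_bar (a point): a loose clear plastic cover, 90 mm across the case, 63 mm along it, 4 mm thick, on the other side of the open middle compartment; on its middle stands an aluminium grip bar 30 mm long across the case, 10 mm thick along the case and 18 mm high. The point is the centre of the bar, 9 mm below its top and 9 mm above the cover's upper face; axes as those of the case
- cover_3: the same cover as cover_3_bar; origin at the centre of its underside
- cover_4_bar (a point): a loose clear plastic cover, 90 mm across the case, 63 mm along it, 4 mm thick, at the -y end of the case at the start; on its middle stands an aluminium grip bar 30 mm long across the case, 10 mm thick along the case and 18 mm high. The point is the centre of the bar, 9 mm below its top and 9 mm above the cover's upper face; axes as those of the case
- cover_4: the same cover as cover_4_bar; origin at the centre of its underside
- jar_a: bystander: small paint jar, 32 mm across, 45 mm high; origin at its underside
- jar_b: bystander: small paint jar, 32 mm across, 45 mm high; origin at its underside
- glue: bystander: glue bottle, 36 mm across, 75 mm high; origin at its underside
- hull: bystander: white rocket body section standing on end, 60 mm across, 120 mm high; origin at its underside
- brush: bystander: fine paint brush, 145 mm long, 8 mm thick, lying flat; origin at its underside
There are look-alikes about, which are no part of the job. Leave any blue, red or yellow look-alike of the cover_1 alone.

How it is judged:
By the outcome, as a careful person would: the job done as asked, in the order asked, and still so for the second after the job is handed in, with the robot touching nothing.
It also fails if it takes over 72 s, if anything falls off the work surface, if the arm or the gripper's body presses on something with over 40 N, if the wrist force passes 120 N, or if a joint passes its speed limit or range.

### The arm

A 6-joint arm with a two-finger parallel gripper is mounted at the origin on the work surface. World frame = base frame: x ahead of the robot, y to its left, z up, the work surface at z = 0. Lengths are in m, angles in rad, forces in N, time in s.
With the tool pointing down it reaches from about 0.3 to 0.775 m from the base axis. Payload 14.6 kg.
Tool frame: the origin (TCP) lies between the finger pads; the fingertips stand 8 mm ahead of it and the grasp point (between the pads) lies 11 mm behind it (ctrl.tip_reach is the distance from the TCP to the fingertips, in m); y points along the fingers, z is the direction in which the jaws open and shut, and the axes are right-handed (so a half turn about y gives the same grasp; the last joint's range is limited). The gripper opens to 94 mm and grips with 3 to 60 N. Pads are 16 mm wide; open, the fingers measure 119 mm over their backs; the gripper's body (75 mm by 177 mm) begins 78 mm behind the grasp point.
Start: joints at [-1.251, 0.3, 1.521, -0, 1.321, -0.067], TCP at [0.207, -0.509, 0.213] pointing down, gripper open.
Joint ranges: [-3.03, 3.03], [-0.79, 2.21], [0.23, 2.52], [-1.04, 4.18], [0, 3.07], [-2.55, 2.55]. Speed limits (rad/s): [2.22, 2.22, 2.57, 3.14, 3.14, 3.14].

### API

Orientations are given as [roll, pitch, yaw] about the fixed x, y, z axes, in that order (R = Rz(yaw) Ry(pitch) Rx(roll)).
In Python, from station import ctrl gives the robot as it stands.
- The arm moves only by the tool play_rows, never from a script. Its arguments are lists of equal length, an entry for each row: "twist": the turn, a rotation vector about the world's x, y, z as a fraction of full scale, a list of three; "travel": the shift along the world's x, y, z as a fraction of full scale, a list of three; "grip": the gripper's target within -1 to 1 (shut at 1, half-way at 0, fully open at -1). A call has 1 to 12 rows; each row shifts and turns the commanded pose from where the row before left it; what a row does not reach is not made up. Full scale, the value 1, is 5 cm for a shift and 90 degrees for a turn. A row lasts 1/10 s, in which the tool goes at most 50 mm and 8.59 degrees, less where a joint would pass 70% of its speed; a pose out of reach is approached as far as the arm can. A call with a number of a shift or a turn outside -1 to 1 is refused whole. A call with a gripper value outside its range is refused whole. The fingers move at their own pace and stop on an object; "force" is the grip in N (left out, the last holds). Time passes only in rows, so rows that do not move let the fingers close. It gives the time, the measured TCP pose, the force and the opening at its end, in the units of the state.
- ctrl.get_obs(): the state, without advancing time (a new reading comes with each control period).
- ctrl.camera(name): name is "scene" or "top" or "wrist"; returns a dict with "img" (384x512x3 uint8, red, green, blue), "vfov" (degrees; the focal length in pixels is half the picture's height over the tangent of half this angle, whatever the lens; pixels are square), "cx", "cy" (the principal point, pixels), "rvec" (rotation vector, rad) and "tvec" (3), from world to camera coordinates, as OpenCV has them. Camera axes: x right, y down, z forward; pixel columns grow to the right and rows downward; lengths in m; the calibration is good to about 2 mm. A picture is of the moment at which its call begins. There is no depth.
- ctrl.hand_in(): hands the job in, once; it reports no verdict.
Trained networks look in a picture, given as the dict that the camera call returned (one of the last four; its "shot" number tells which), for a name from the list of things; names that differ only in an ending like _2 or _b are one class to them, and where a whole thing is asked for, a point or a joint stands for the part that bears it (a point fixed in the world has none). Each returns a list of dicts, best first, with "confidence" (0 to 1); they miss things now and then, are a little off and sometimes report something else, mostly with a low value. They report only what shows in the picture. A call takes as long as a camera call. They do not tell look-alikes from the thing itself.
- ctrl.boxes_of(name, picture): "point" ([column, row] in pixels, amid what is visible of it).
- ctrl.trace(name, picture): "pixels" (384x512 bool, what is visible of it) and "point" ([column, row] in pixels, amid what is visible of it).
The state is a dict: "time_s": time; "qpos": joint angles; "joint_vel": joint speeds; "tau": joint torques, N m; "ee_pos": TCP position; "eef_rot": TCP orientation; "force": force on the tool from outside, world axes, zero at the start; "moment": the same for the moment, N m; "grip_width": finger opening in m.
Only numpy, scipy, OpenCV 4.12 (cv2) and the standard library are available. Lean on these libraries where they do the work, as an engineer would, in place of code of your own. Each camera call takes 0.05 s, during which the arm holds its last target.

## Working session

There is one attempt and no reset: what is moved stays moved. The work goes in short steps, Python scripts to look and compute and a tool call to move; the robot and the scene stay as the last step left them, time stands still between calls to the robot, and variables do not carry over. Pictures are saved under pics/ and viewed, and the job is handed in when it is done.

Besides the shell and the picture viewer there is one more tool, called after ">>>" as a command line: name --argument value ..., lists and objects as JSON in quotes. play_rows: Moves the arm, as the interface text tells. Its arguments: {"type":"object","properties":{"twist":{"type":"array"},"travel":{"type":"array"},"grip":{"type":"array"},"force":{"type":"number"}},"required":["twist","travel","grip"]}

```bash
ls; mkdir -p pics
python3 - <<'E'
from station import ctrl
import cv2,json
o=ctrl.get_obs()
print(o['time_s'],o['ee_pos'],o['eef_rot'],o['force'],o['grip_width'],ctrl.tip_reach)
for n in ["scene","top","wrist"]:
    p=ctrl.camera(n); cv2.imwrite(f"pics/{n}0.png",p['img'][:,:,::-1]); print(n,p['vfov'],p['cx'],p['cy'],p['rvec'],p['tvec'],p['shot'])
E
```

```text
pics
0.0 [ 0.20738304 -0.50912698  0.21288828] [-1.57195261e+00  4.59881512e-05 -2.75477116e+00] [-0.51317241 -0.09394504 -0.10863458] 0.09416171263655491 0.008
scene 56.76195508142457 255.3294012712576 190.59161783320283 [ 1.50471732  2.01310011 -0.8485475 ] [ 0.15502746 -0.30623872  1.49437441] 1
top 43.49940312029457 252.42685904680232 186.68162480238936 [ 2.18477622 -2.15913703  0.09114163] [-0.02163243  0.53548309  1.7206316 ] 2
wrist 61.679931970545056 253.88877431973415 197.4963536820429 [-2.39613221  1.61202888  0.23856386] [-0.54939393 -0.03058152  0.39223605] 3
```

View pics/scene0.png

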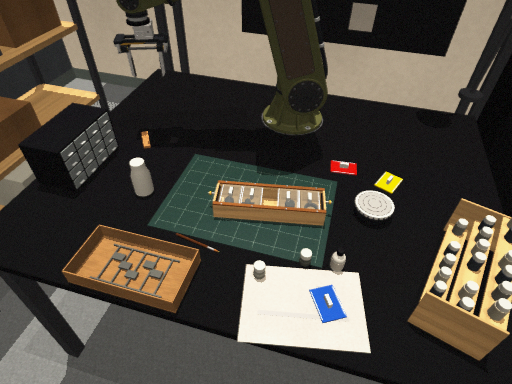

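View pics/top0.png

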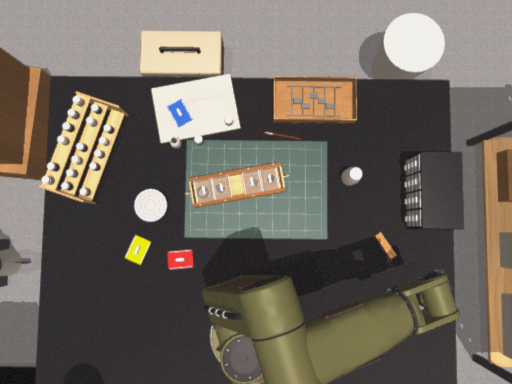

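View pics/wrist0.png

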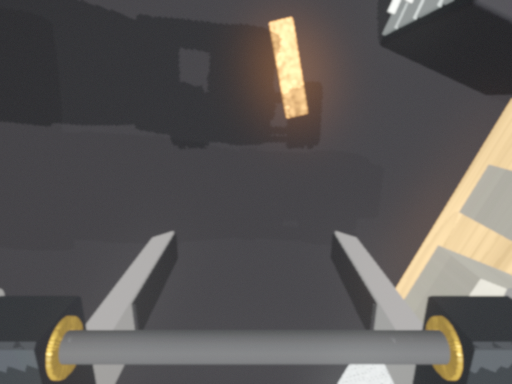

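```bash
cat > h.py <<'E'
from station import ctrl
import cv2,numpy as np
def K(p):
    f=p['img'].shape[0]/2/np.tan(np.radians(p['vfov'])/2)
    return np.array([[f,0,p['cx']],[0,f,p['cy']],[0,0,1.]])
def ray(p,uv,z):
    R=cv2.Rodrigues(np.array(p['rvec'],float))[0]; t=np.array(p['tvec'],float)
    d=R.T@np.linalg.inv(K(p))@np.array([uv[0],uv[1],1.]); c=-R.T@t
    return c+d*(z-c[2])/d[2]
def proj(p,X):
    return cv2.projectPoints(np.array(X,float).reshape(-1,3),np.array(p['rvec'],float),np.array(p['tvec'],float),K(p),None)[0].reshape(-1,2)
def crop(p,x0,y0,x1,y1,name,s=6):
    c=p['img'][y0:y1,x0:x1,::-1]
    cv2.imwrite(f'pics/{name}.png',cv2.resize(c,None,fx=s,fy=s,interpolation=cv2.INTER_CUBIC))
E
python3 - <<'E'
from h import *
s=ctrl.camera('scene');t=ctrl.camera('top')
crop(t,180,150,300,220,'c_top'); crop(s,205,170,335,230,'c_scene')
for n,p in(('top',t),('scene',s)):
  for o,z in [('cover_1_bar',.063),('cover_1',.05),('nose_center',.026),('collar_center',.013),('turntable_top',.042),('turntable',.03),('track_mid',.048),('case',.03),('stop_zone_pos',.048)]:
    for d in ctrl.boxes_of(o,p)[:7]:
      print(n,o,np.round(d['point'],1),round(d['confidence'],2),ray(p,d['point'],z)[:2].round(4))
E
```

```text
top cover_1_bar [179.1 114.6] 0.95 [0.7894 0.2513]
top cover_1_bar [136.3 248. ] 0.71 [0.3114 0.3893]
top cover_1_bar [204.7 193.1] 0.62 [0.5074 0.1532]
top cover_1_bar [182.7 258. ] 0.57 [0.2787 0.2255]
top cover_1 [137.1 249.1] 0.92 [0.3071 0.3895]
top cover_1 [177.4 257. ] 0.77 [0.2812 0.2462]
top cover_1 [268.4 178.7] 0.76 [ 0.5627 -0.0723]
top cover_1 [202.  190.6] 0.73 [0.5172 0.1644]
top cover_1 [249.2 177.5] 0.56 [ 0.5662 -0.0036]
top cover_1 [352.2 174.6] 0.24 [ 0.5808 -0.3717]
top nose_center [235.5 185.2] 0.58 [0.5402 0.0461]
top nose_center [349.2 176.5] 0.35 [ 0.5766 -0.3656]
top turntable_top [153.2 207.1] 0.85 [0.4566 0.3388]
top turntable [151.4 207.1] 0.69 [0.4571 0.3478]
top track_mid [235.8 188.8] 0.74 [0.5253 0.0439]
top track_mid [152.4 205.8] 0.24 [0.4609 0.3405]
top case [237.9 188.1] 0.78 [0.5294 0.0371]
top stop_zone_pos [351.2 175.6] 0.72 [ 0.5774 -0.3685]
top stop_zone_pos [227.6 120. ] 0.71 [0.775  0.0774]
top stop_zone_pos [233.5 185. ] 0.64 [0.5388 0.0523]
top stop_zone_pos [252.2 179.2] 0.41 [ 0.5604 -0.0143]
scene cover_1_bar [307.9 199.3] 0.89 [0.5257 0.1517]
scene cover_1_bar [345.9 166.9] 0.87 [0.3402 0.2452]
scene cover_1_bar [387.  180.1] 0.59 [0.3677 0.3765]
scene cover_1 [328.6 304.1] 0.93 [0.8393 0.2569]
scene cover_1 [342.7 166.3] 0.89 [0.3236 0.2355]
scene cover_1 [227.7 190.6] 0.76 [ 0.547  -0.0931]
scene cover_1 [388.2 182.4] 0.71 [0.3619 0.3836]
scene cover_1 [307.1 201.6] 0.69 [0.5227 0.1503]
scene cover_1 [253.4 195.6] 0.64 [ 0.5451 -0.0111]
scene cover_1 [288.4 197.6] 0.57 [0.5224 0.0929]
scene turntable_top [373.5 205.9] 0.68 [0.4744 0.3446]
scene turntable [371.1 204.7] 0.68 [0.4585 0.3396]
scene track_mid [271.7 206.9] 0.92 [0.5731 0.0535]
scene case [267.2 209.9] 0.78 [0.5722 0.0402]
scene case [303.1 256.4] 0.27 [0.7086 0.1748]
scene stop_zone_pos [268.7 210.8] 0.59 [0.591 0.049]
scene stop_zone_pos [254.2 198.5] 0.44 [ 0.5544 -0.0058]
```

View pics/c_top.png

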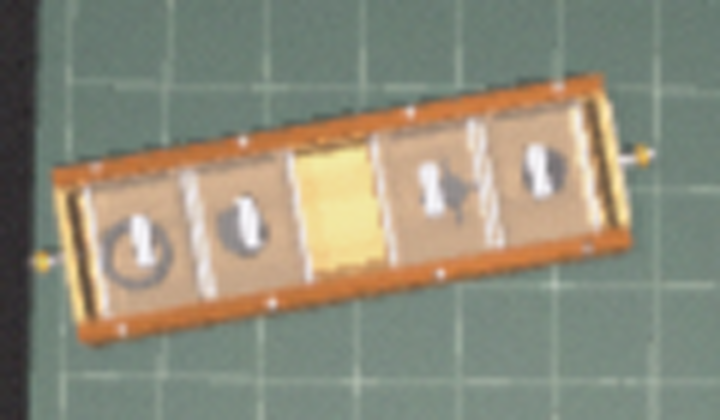

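View pics/c_scene.png

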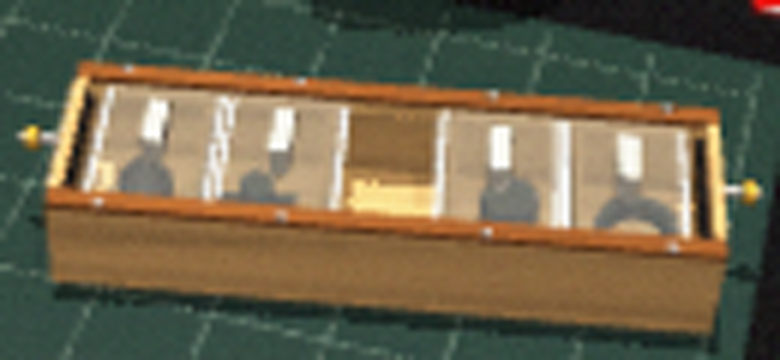

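```bash
cat >> h.py <<'E'
from scipy.optimize import least_squares
def casepts(x,y,th):
    # local y along u ; u=(−sin th, cos th); local x=(cos th, sin th)
    c,s=np.cos(th),np.sin(th)
    return lambda X: np.c_[x+c*np.array(X)[:,0]-s*np.array(X)[:,1], y+s*np.array(X)[:,0]+c*np.array(X)[:,1], np.array(X)[:,2]]
E
python3 - <<'E'
from h import *
s=ctrl.camera('scene');t=ctrl.camera('top')
tc=np.array([[53,170],[602,74],[632,243],[85,343]])/6+[180,150]-0.4
sc=np.array([[725,250],[45,205],[82,63],[720,110]])/6+[205,170]-0.4
# local corners: +y end is left in top; top edge of image=+x
L=np.array([[.052,.166,.058],[.052,-.166,.058],[-.052,-.166,.058],[-.052,.166,.058]])
def f(q,w=(1,1)):
    P=casepts(*q)(L)
    return np.r_[(proj(t,P)-tc).ravel()*w[0],(proj(s,P)-sc).ravel()*w[1]]
for w in((1,1),(1,0),(0,1)):
    r=least_squares(f,[.53,.04,0],args=(w,)); print(w,r.x.round(4),f(r.x).round(1))
r=least_squares(f,[.53,.04,0])
for n,p,im in(('t',t,t),('s',s,s)):
    img=p['img'][:,:,::-1].copy()
    img=cv2.resize(img,None,fx=6,fy=6,interpolation=cv2.INTER_CUBIC)
    q=(proj(p,casepts(*r.x)(L))+.5)*6
    cv2.polylines(img,[q.astype(int)],True,(255,0,255),1)
    x0,y0,x1,y1=(180,150,300,220) if n=='t' else (205,170,335,230)
    cv2.imwrite(f'pics/fit_{n}.png',img[y0*6:y1*6,x0*6:x1*6])
# tt
for n,p in(('top',t),('scene',s)):
  for d in ctrl.trace('turntable',p)[:2]:
    m=d['pixels'].astype(np.uint8); e=cv2.minEnclosingCircle(cv2.findNonZero(m)); print(n,d['confidence'],m.sum(),d['point'],e, ray(p,d['point'],.042).round(4))
crop(t,120,180,180,260,'tt_top',8); crop(s,340,180,410,230,'tt_scene',8)
E
```

```text
(1, 1) [0.5396 0.0388 0.1913] [ 0.3  0.6  0.4  0.1  0.8  0.5 -0.1  0.5  0.8  1.4  0.2  0.3 -0.2  0.4
 -0.2  0.1]
(1, 0) [0.5411 0.0401 0.1897] [-0.   0.1  0.1 -0.3  0.4  0.1 -0.5  0.   1.2  1.9  0.4  0.7  0.1  0.7
  0.2  0.6]
(0, 1) [0.5373 0.0377 0.1925] [ 0.6  1.3  0.7  0.7  1.1  1.1  0.2  1.2  0.6  0.7  0.1 -0.2 -0.3 -0.1
 -0.4 -0.5]
top 0.73 850 [153.6, 206.4] ((150.58116149902344, 205.0252685546875), 16.6953182220459) [0.4591 0.3374 0.042 ]
scene 0.97 1146 [371.5, 205.3] ((373.2688293457031, 205.4371795654297), 21.035186767578125) [0.4735 0.3387 0.042 ]
```

View pics/fit_t.png

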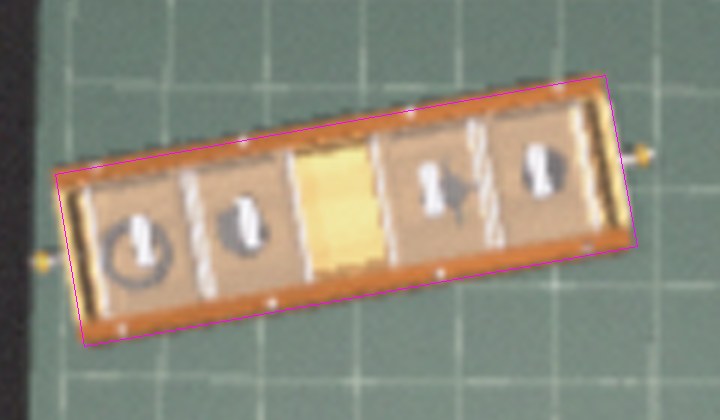

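View pics/fit_s.png

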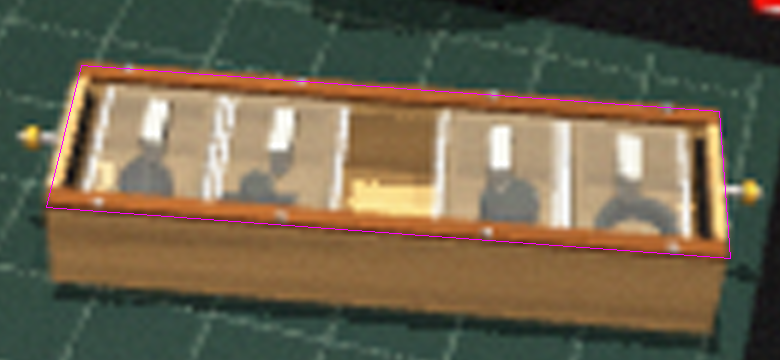

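View pics/tt_top.png

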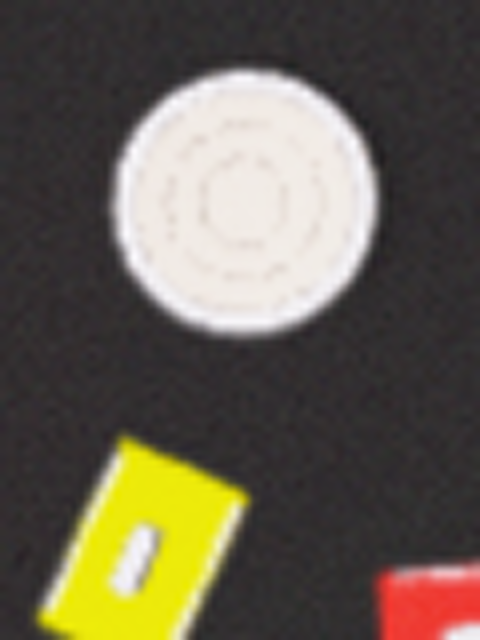

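Run:
```python
from h import *
s=ctrl.camera('scene');t=ctrl.camera('top')
q=[.5396,.0388,.1913]
c,sn=np.cos(q[2]),np.sin(q[2])
def loc(P): d=P[:2]-np.array(q[:2]); return np.round([c*d[0]+sn*d[1],-sn*d[0]+c*d[1]],4)
for n,uv in [('b1',(142,240)),('b2',(249,222)),('b3',(432,190)),('b4',(541,170))]:
    P=ray(t,np.array(uv)/6+[180,150]-.4,.066); print(n,P.round(4),loc(P))
for n,uv in [('b1',(629,157)),('b2',(501,148)),('b3',(282,130)),('b4',(155,120))]:
    P=ray(s,np.array(uv)/6+[205,170]-.4,.061); print(n,P.round(4),loc(P))
for n,uv in [('ringtop',(136,254)),('nosetop',(543,170))]:
    P=ray(t,np.array(uv)/6+[180,150]-.4,.02); print(n,P.round(4),loc(P))
print('tt',ray(t,(150.2,204.9),.042),ray(s,(373.3,204),.042))
```

```text
b1 [0.5195 0.1582 0.066 ] [0.003 0.121]
b2 [0.5309 0.0953 0.066 ] [0.0022 0.0571]
b3 [ 0.5511 -0.0124  0.066 ] [ 0.0016 -0.0525]
b4 [ 0.5637 -0.0767  0.066 ] [ 0.0017 -0.118 ]
b1 [0.5074 0.1534 0.061 ] [-0.0098  0.1186]
b2 [0.5198 0.0905 0.061 ] [-0.0096  0.0545]
b3 [ 0.5394 -0.0186  0.061 ] [-0.0111 -0.0563]
b4 [ 0.5512 -0.0824  0.061 ] [-0.0117 -0.1211]
ringtop [0.5148 0.1667 0.02  ] [-0.      0.1303]
nosetop [ 0.5688 -0.0792  0.02  ] [ 0.0062 -0.1214]
tt [0.46436871 0.34978899 0.042     ] [0.46633017 0.34365709 0.042     ]
```

View pics/tt_scene.png

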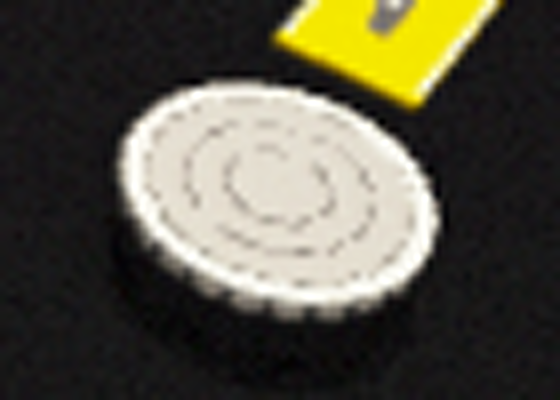

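>>> play_rows --twist '[[0, 0, -0.0413], [0, 0, -0.0413], [0, 0, -0.0413], [0, 0, 0], [0, 0, 0], [0, 0, 0], [0, 0, 0], [0, 0, 0], [0, 0, 0], [0, 0, 0], [0, 0, 0], [0, 0, 0]]' --travel '[[0.46, 0.66, 0], [0.46, 0.66, 0], [0.46, 0.66, 0], [0.46, 0.66, 0], [0.46, 0.66, 0], [0.46, 0.66, 0], [0.46, 0.66, 0], [0.46, 0.66, 0], [0.46, 0.66, 0], [0.46, 0.66, 0], [0.46, 0.66, 0], [0.46, 0.66, 0]]' --grip '[-0.6, -0.6, -0.6, -0.6, -0.6, -0.6, -0.6, -0.6, -0.6, -0.6, -0.6, -0.6]'

```text
time_s: 2.65
ee_pos: [0.4842, -0.1118, 0.2136]
eef_rot: [-1.571, 0.0, -2.949]
force: [0.1, -1.2, -0.2]
grip_width: 0.0752
```

>>> play_rows --twist '[[0, 0, 0], [0, 0, 0], [0, 0, 0], [0, 0, 0], [0, 0, 0]]' --travel '[[0.4, 0.6, 0], [0.4, 0.6, 0], [0.3, 0.5, 0], [0.2, 0.2, 0], [0, 0, 0]]' --grip '[-0.6, -0.6, -0.6, -0.6, -0.6]'

```text
time_s: 3.15
ee_pos: [0.549, -0.0177, 0.2131]
eef_rot: [-1.571, -0.0, -2.948]
force: [-0.2, 0.4, 0.4]
grip_width: 0.075
```

Run:
```python
from h import *
p=ctrl.camera('wrist'); cv2.imwrite('pics/w1.png',p['img'][:,:,::-1])
o=ctrl.get_obs(); print(o['ee_pos'],o['eef_rot'],o['force'])
q=[.5396,.0388,.1913]
L=np.array([[.052,.166,.058],[.052,-.166,.058],[-.052,-.166,.058],[-.052,.166,.058]])
print(proj(p,casepts(*q)(L)))
```

```text
[ 0.54842844 -0.01862411  0.21318721] [-1.57072333e+00 -4.87579433e-04 -2.94876722e+00] [ 0.30961249  0.00314456 -0.856879  ]
[[ 30.46329234 131.6308024 ]
 [362.88002866 132.31132636]
 [353.33157218 228.89846762]
 [ 49.45155781 228.43899291]]
```

View pics/w1.png

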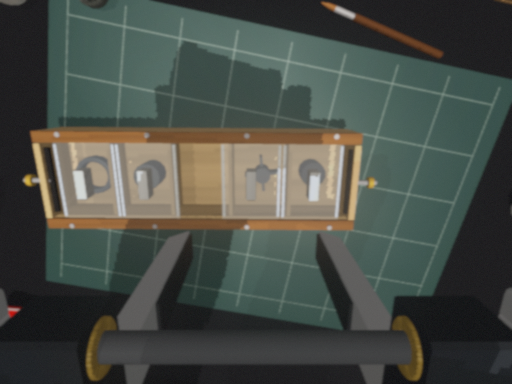

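Run:
```python
from h import *
p=ctrl.camera('wrist'); crop(p,225,120,375,240,'w1c',5)
q=[.5396,.0388,.1913]
for yy in(-.054,-.118):
  L=np.array([[a,yy+b,z] for z in(.07,.052) for a,b in((.015,.005),(.015,-.005),(-.015,-.005),(-.015,.005))])
  print(((proj(p,casepts(*q)(L))-[225,120]+.5)*5).round(0).tolist())
```

```text
[[102.0, 253.0], [152.0, 253.0], [152.0, 397.0], [103.0, 397.0], [104.0, 235.0], [152.0, 235.0], [152.0, 373.0], [105.0, 373.0]]
[[423.0, 254.0], [473.0, 254.0], [465.0, 397.0], [416.0, 397.0], [409.0, 236.0], [457.0, 236.0], [449.0, 373.0], [402.0, 373.0]]
```

View pics/w1c.png

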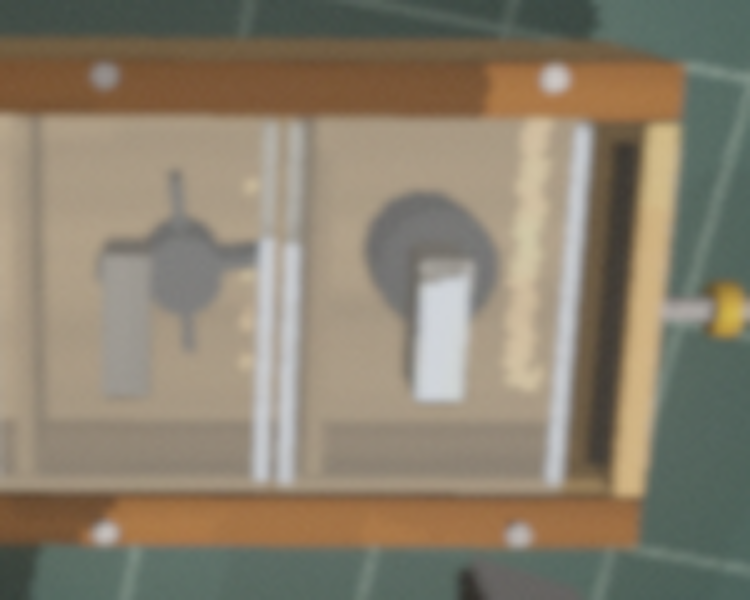

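>>> play_rows --twist '[[0, 0, 0], [0, 0, 0], [0, 0, 0], [0, 0, 0], [0, 0, 0], [0, 0, 0], [0, 0, 0]]' --travel '[[0.03, 0.07, -0.4], [0, 0, -0.6], [0, 0, -0.6], [0, 0, -0.6], [0, 0, -0.5], [0, 0, -0.2], [0, 0, 0]]' --grip '[0.36, 0.36, 0.36, 0.36, 0.36, 0.36, 0.36]'

```text
time_s: 3.95
ee_pos: [0.5493, -0.0157, 0.0679]
eef_rot: [-1.571, -0.002, -2.951]
force: [-0.3, -0.0, 0.8]
grip_width: 0.0304
```

>>> play_rows --twist '[[0, 0, 0], [0, 0, 0], [0, 0, 0], [0, 0, 0], [0, 0, 0], [0, 0, 0], [0, 0, 0], [0, 0, 0], [0, 0, 0], [0, 0, 0], [0, 0, 0], [0, 0, 0]]' --travel '[[0, 0, -0.08], [-0.0076, 0.0393, 0], [-0.0076, 0.0393, 0], [-0.0076, 0.0393, 0], [-0.0076, 0.0393, 0], [-0.0076, 0.0393, 0], [-0.0076, 0.0393, 0], [-0.0076, 0.0393, 0], [-0.0076, 0.0393, 0], [-0.0076, 0.0393, 0], [-0.0076, 0.0393, 0], [-0.0076, 0.0393, 0]]' --grip '[0.36, 0.36, 0.36, 0.36, 0.36, 0.36, 0.36, 0.36, 0.36, 0.36, 0.36, 0.36]'

```text
time_s: 5.15
ee_pos: [0.5458, 0.0069, 0.0645]
eef_rot: [-1.571, 0.0, -2.949]
force: [0.4, 0.2, -0.3]
grip_width: 0.0301
```

Run:
```python
from h import *
p=ctrl.camera('wrist'); crop(p,100,100,420,384,'w2',2)
for i in range(4):
  o=ctrl.get_obs(); print(np.array(o['ee_pos']).round(4),np.array(o['force']).round(2)); ctrl.camera('top')
```

```text
[0.5457 0.0071 0.0644] [ 0.19  0.52 -0.34]
[0.5457 0.007  0.0644] [-0.23  0.46  0.56]
[0.5458 0.0069 0.0645] [ 0.05 -0.32 -0.93]
[0.5458 0.0068 0.0645] [-0.68 -0.1  -0.27]
```

View pics/w2.png

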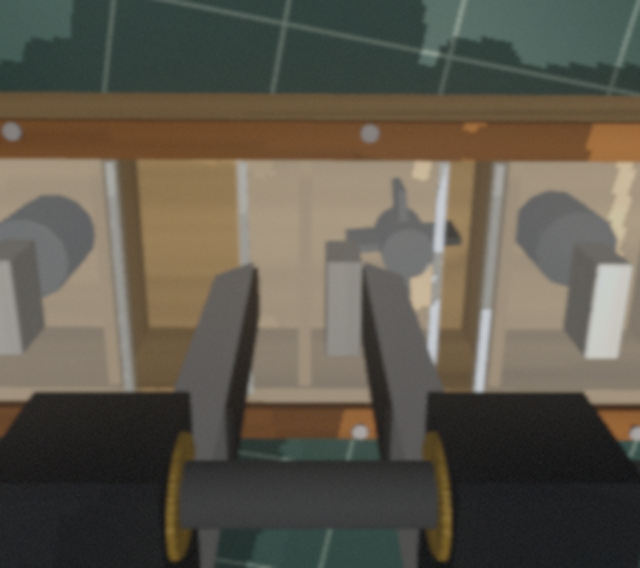

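>>> play_rows --twist '[[0, 0, 0], [0, 0, 0], [0, 0, 0], [0, 0, 0], [0, 0, 0], [0, 0, 0], [0, 0, 0], [0, 0, 0], [0, 0, 0], [0, 0, 0], [0, 0, 0], [0, 0, 0]]' --travel '[[-0.0095, 0.049, 0], [-0.0095, 0.049, 0], [-0.0095, 0.049, 0], [-0.0095, 0.049, 0], [-0.0095, 0.049, 0], [-0.0095, 0.049, 0], [-0.0095, 0.049, 0], [-0.0095, 0.049, 0], [-0.0095, 0.049, 0], [-0.0095, 0.049, 0], [-0.0095, 0.049, 0], [0, 0, 0]]' --grip '[0.36, 0.36, 0.36, 0.36, 0.36, 0.36, 0.36, 0.36, 0.36, 0.36, 0.36, 0.36]'

```text
time_s: 6.6
ee_pos: [0.5405, 0.034, 0.0644]
eef_rot: [-1.571, -0.0, -2.949]
force: [0.6, -0.9, 0.6]
grip_width: 0.03
```

>>> play_rows --twist '[[0, 0, 0], [0, 0, 0], [0, 0, 0], [0, 0, 0], [0, 0, 0], [0, 0, 0], [0, 0, 0]]' --travel '[[-0.0038, 0.0196, 0], [-0.0038, 0.0196, 0], [-0.0038, 0.0196, 0], [-0.0038, 0.0196, 0], [-0.0038, 0.0196, 0], [-0.0038, 0.0196, 0], [0, 0, 0]]' --grip '[0.36, 0.36, 0.36, 0.36, 0.36, 0.36, 0.36]'

```text
time_s: 7.3
ee_pos: [0.5394, 0.0397, 0.0645]
eef_rot: [-1.571, 0.0, -2.949]
force: [-0.2, 1.3, 0.8]
grip_width: 0.0297
```

>>> play_rows --twist '[[0, 0, 0], [0, 0, 0], [0, 0, 0], [0, 0, 0]]' --travel '[[-0.0019, 0.0098, 0], [-0.0019, 0.0098, 0], [-0.0019, 0.0098, 0], [-0.0019, 0.0098, 0]]' --grip '[0.36, 0.36, 0.36, 0.36]'

```text
time_s: 7.7
ee_pos: [0.5391, 0.0416, 0.0645]
eef_rot: [-1.571, 0.0, -2.95]
force: [0.2, -1.0, 0.4]
grip_width: 0.0298
```

>>> play_rows --twist '[[0, 0, 0], [0, 0, 0]]' --travel '[[-0.0019, 0.0098, 0], [-0.0019, 0.0098, 0]]' --grip '[0.36, 0.36]'

```text
time_s: 7.9
ee_pos: [0.5389, 0.0426, 0.0645]
eef_rot: [-1.571, 0.0, -2.949]
force: [0.4, -0.7, 0.7]
grip_width: 0.0301
```

Run:
```python
from h import *
p=ctrl.camera('wrist'); crop(p,0,100,300,280,'w3',2.6)
print(ctrl.get_obs()['force'])
```

```text
[ 0.2690292  -0.6709471  -0.14418157]
```

View pics/w3.png

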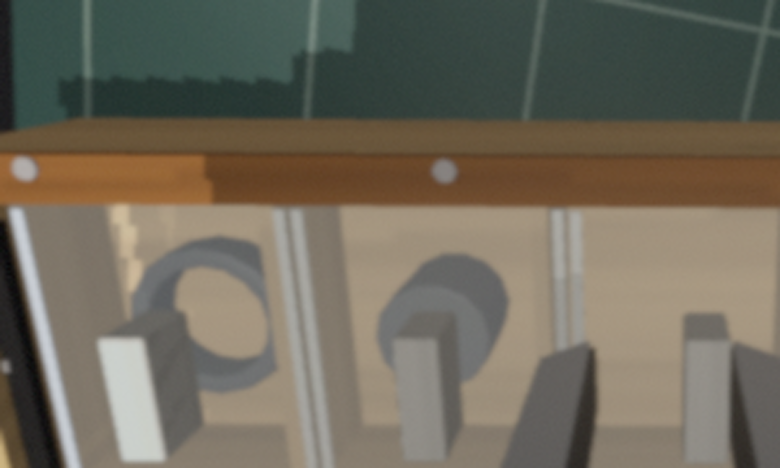

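>>> play_rows --twist '[[0, 0, 0], [0, 0, 0]]' --travel '[[-0.0015, 0.0078, 0], [-0.0015, 0.0078, 0]]' --grip '[0.36, 0.36]'

```text
time_s: 8.15
ee_pos: [0.5387, 0.0433, 0.0645]
eef_rot: [-1.571, 0.0, -2.949]
force: [-0.2, -0.2, 0.7]
grip_width: 0.0302
```

>>> play_rows --twist '[[0, 0, 0], [0, 0, 0]]' --travel '[[-0.0015, 0.0078, 0], [-0.0015, 0.0078, 0]]' --grip '[0.36, 0.36]'

```text
time_s: 8.35
ee_pos: [0.5386, 0.0441, 0.0644]
eef_rot: [-1.571, 0.0, -2.949]
force: [0.3, -0.9, -0.4]
grip_width: 0.0304
```

>>> play_rows --twist '[[0, 0, 0], [0, 0, 0]]' --travel '[[-0.0015, 0.0078, 0], [-0.0015, 0.0078, 0]]' --grip '[0.36, 0.36]'

```text
time_s: 8.55
ee_pos: [0.5384, 0.0449, 0.0644]
eef_rot: [-1.571, -0.0, -2.949]
force: [0.3, 0.4, 0.4]
grip_width: 0.0304
```

>>> play_rows --twist '[[0, 0, 0], [0, 0, 0]]' --travel '[[-0.0015, 0.0078, 0], [-0.0015, 0.0078, 0]]' --grip '[0.36, 0.36]'

```text
time_s: 8.75
ee_pos: [0.5382, 0.0457, 0.0645]
eef_rot: [-1.571, 0.0, -2.949]
force: [0.4, -0.0, 0.4]
grip_width: 0.0303
```

>>> play_rows --twist '[[0, 0, 0], [0, 0, 0]]' --travel '[[-0.0015, 0.0078, 0], [-0.0015, 0.0078, 0]]' --grip '[0.36, 0.36]'

```text
time_s: 8.95
ee_pos: [0.5381, 0.0465, 0.0645]
eef_rot: [-1.571, 0.0, -2.949]
force: [-0.3, -0.8, -0.5]
grip_width: 0.0299
```

>>> play_rows --twist '[[0, 0, 0], [0, 0, 0]]' --travel '[[-0.0015, 0.0078, 0], [-0.0015, 0.0078, 0]]' --grip '[0.36, 0.36]'

```text
time_s: 9.15
ee_pos: [0.538, 0.0469, 0.0645]
eef_rot: [-1.57, 0.0, -2.949]
force: [0.6, -3.5, 0.6]
grip_width: 0.0301
```

>>> play_rows --twist '[[0, 0, 0]]' --travel '[[-0.0008, 0.004, 0]]' --grip '[0.36]'

```text
time_s: 9.25
ee_pos: [0.538, 0.047, 0.0646]
eef_rot: [-1.57, 0.0, -2.95]
force: [-0.4, -5.6, 1.4]
grip_width: 0.0297
```

>>> play_rows --twist '[[0, 0, 0]]' --travel '[[-0.0008, 0.004, 0]]' --grip '[0.36]'

```text
time_s: 9.35
ee_pos: [0.538, 0.0471, 0.0646]
eef_rot: [-1.57, 0.0, -2.949]
force: [0.1, -6.9, 0.7]
grip_width: 0.0303
```

>>> play_rows --twist '[[0, 0, 0]]' --travel '[[0, 0, 0]]' --grip '[0.36]'

```text
time_s: 9.45
ee_pos: [0.538, 0.0471, 0.0646]
eef_rot: [-1.57, 0.0, -2.949]
force: [0.8, -5.9, 0.5]
grip_width: 0.03
```

Stiffness is about 7 N per mm commanded; go on in 0.2 mm steps.

>>> play_rows --twist '[[0, 0, 0], [0, 0, 0]]' --travel '[[-0.0008, 0.004, 0], [0, 0, 0]]' --grip '[0.36, 0.36]'

```text
time_s: 9.65
ee_pos: [0.538, 0.0472, 0.0646]
eef_rot: [-1.57, 0.0, -2.95]
force: [-0.0, -7.6, 0.7]
grip_width: 0.0297
```

>>> play_rows --twist '[[0, 0, 0], [0, 0, 0]]' --travel '[[-0.0008, 0.004, 0], [0, 0, 0]]' --grip '[0.36, 0.36]'

```text
time_s: 9.85
ee_pos: [0.538, 0.0473, 0.0646]
eef_rot: [-1.57, 0.0, -2.949]
force: [0.4, -7.3, 1.1]
grip_width: 0.0298
```

>>> play_rows --twist '[[0, 0, 0], [0, 0, 0]]' --travel '[[-0.0008, 0.004, 0], [0, 0, 0]]' --grip '[0.36, 0.36]'

```text
time_s: 10.05
ee_pos: [0.538, 0.0474, 0.0647]
eef_rot: [-1.569, 0.0, -2.95]
force: [0.8, -7.7, 0.8]
grip_width: 0.03
```

Run:
```python
from h import *
F=[]
for i in range(5):
  p=ctrl.camera('wrist'); F.append(ctrl.get_obs()['force'])
print(np.round(F,2)); crop(p,0,100,300,280,'w4',2.6)
```

```text
[[ 0.83 -8.36  1.86]
 [-0.07 -8.59  2.13]
 [ 1.17 -8.7   1.14]
 [ 0.3  -8.16  2.22]
 [ 1.18 -7.75  2.13]]
```

View pics/w4.png

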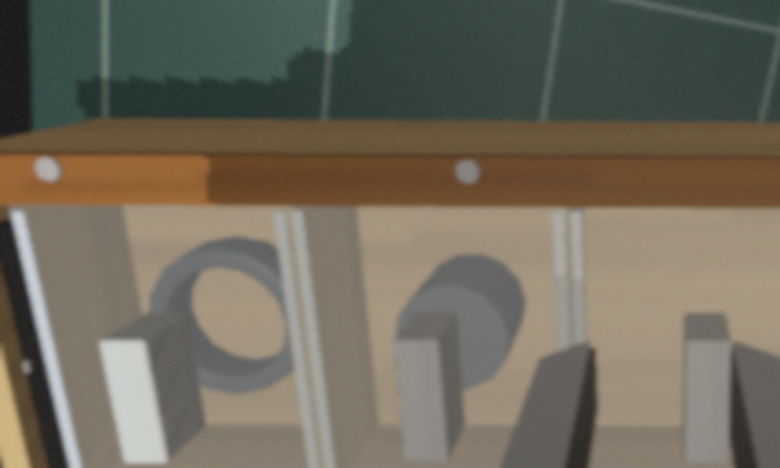

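>>> play_rows --twist '[[0, 0, 0], [0, 0, 0]]' --travel '[[-0.0006, 0.003, 0], [0, 0, 0]]' --grip '[0.36, 0.36]'

```text
time_s: 10.5
ee_pos: [0.5381, 0.0474, 0.0647]
eef_rot: [-1.569, 0.001, -2.95]
force: [0.9, -8.8, 2.0]
grip_width: 0.0302
```

Run:
```python
from h import *
F=[]
for i in range(5):
  ctrl.camera('wrist'); o=ctrl.get_obs(); F.append(o['force'])
print(np.mean(F,0),o['ee_pos'])
```

```text
[ 0.89019488 -8.92803516  2.19902114] [0.53805879 0.04742499 0.06471043]
```

>>> play_rows --twist '[[0, 0, 0], [0, 0, 0], [0, 0, 0], [0, 0, 0], [0, 0, 0], [0, 0, 0], [0, 0, 0], [0, 0, 0], [0, 0, 0], [0, 0, 0], [0, 0, 0]]' --travel '[[0.01, -0.05, 0], [0.01, -0.05, 0], [0.01, -0.05, 0], [0, 0, 0.3], [0, 0, 0.5], [0.09, -0.467, 0], [0.09, -0.467, 0], [0.09, -0.467, 0], [0.09, -0.467, 0], [0.09, -0.467, 0], [0, 0, 0]]' --grip '[0.36, 0.36, 0.36, 0.36, 0.36, 0.36, 0.36, 0.36, 0.36, 0.36, 0.36]'

```text
time_s: 11.85
ee_pos: [0.5619, -0.078, 0.1043]
eef_rot: [-1.571, 0.0, -2.952]
force: [0.1, -0.3, 0.3]
grip_width: 0.0301
```

Run:
```python
from h import *
p=ctrl.camera('wrist'); crop(p,100,100,420,384,'w5',2)
print(ctrl.get_obs()['ee_pos'])
```

```text
[ 0.56165589 -0.07661895  0.1042273 ]
```

View pics/w5.png

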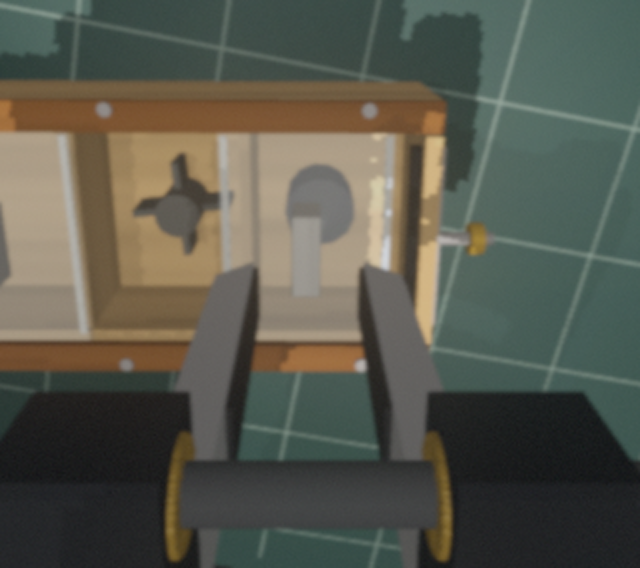

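>>> play_rows --twist '[[0, 0, 0], [0, 0, 0], [0, 0, 0], [0, 0, 0], [0, 0, 0], [0, 0, 0], [0, 0, 0], [0, 0, 0], [0, 0, 0], [0, 0, 0], [0, 0, 0], [0, 0, 0]]' --travel '[[0, 0, -0.4], [0, 0, -0.3], [0, 0, -0.1], [-0.0095, 0.049, 0], [-0.0095, 0.049, 0], [-0.0076, 0.0393, 0], [-0.0076, 0.0393, 0], [-0.0076, 0.0393, 0], [-0.0095, 0.049, 0], [-0.0095, 0.049, 0], [-0.0095, 0.049, 0], [-0.0095, 0.049, 0]]' --grip '[0.36, 0.36, 0.36, 0.36, 0.36, 0.36, 0.36, 0.36, 0.36, 0.36, 0.36, 0.36]'

```text
time_s: 13.1
ee_pos: [0.5577, -0.0551, 0.0644]
eef_rot: [-1.571, 0.0, -2.949]
force: [0.0, -0.1, 0.1]
grip_width: 0.0306
```

>>> play_rows --twist '[[0, 0, 0], [0, 0, 0], [0, 0, 0], [0, 0, 0], [0, 0, 0], [0, 0, 0], [0, 0, 0], [0, 0, 0], [0, 0, 0], [0, 0, 0], [0, 0, 0], [0, 0, 0]]' --travel '[[-0.0095, 0.049, 0], [-0.0095, 0.049, 0], [-0.0095, 0.049, 0], [-0.0095, 0.049, 0], [-0.0095, 0.049, 0], [-0.0095, 0.049, 0], [-0.0095, 0.049, 0], [-0.0095, 0.049, 0], [-0.0095, 0.049, 0], [-0.0095, 0.049, 0], [-0.0095, 0.049, 0], [0, 0, 0]]' --grip '[0.36, 0.36, 0.36, 0.36, 0.36, 0.36, 0.36, 0.36, 0.36, 0.36, 0.36, 0.36]'

```text
time_s: 14.3
ee_pos: [0.5525, -0.0281, 0.0645]
eef_rot: [-1.571, -0.0, -2.949]
force: [-0.6, -0.7, -0.2]
grip_width: 0.0301
```

>>> play_rows --twist '[[0, 0, 0], [0, 0, 0], [0, 0, 0], [0, 0, 0], [0, 0, 0], [0, 0, 0], [0, 0, 0], [0, 0, 0]]' --travel '[[-0.0057, 0.0294, 0], [-0.0057, 0.0294, 0], [-0.0057, 0.0294, 0], [-0.0057, 0.0294, 0], [-0.0057, 0.0294, 0], [-0.0057, 0.0294, 0], [-0.0057, 0.0294, 0], [0, 0, 0]]' --grip '[0.36, 0.36, 0.36, 0.36, 0.36, 0.36, 0.36, 0.36]'

```text
time_s: 15.1
ee_pos: [0.5505, -0.0179, 0.0645]
eef_rot: [-1.571, -0.0, -2.949]
force: [-0.2, -0.2, -0.3]
grip_width: 0.0298
```

>>> play_rows --twist '[[0, 0, 0], [0, 0, 0]]' --travel '[[-0.0019, 0.0098, 0], [-0.0019, 0.0098, 0]]' --grip '[0.36, 0.36]'

```text
time_s: 15.3
ee_pos: [0.5503, -0.0171, 0.0644]
eef_rot: [-1.571, -0.0, -2.949]
force: [-0.9, 0.8, 0.8]
grip_width: 0.0299
```

>>> play_rows --twist '[[0, 0, 0], [0, 0, 0]]' --travel '[[-0.0015, 0.0078, 0], [-0.0015, 0.0078, 0]]' --grip '[0.36, 0.36]'

```text
time_s: 15.5
ee_pos: [0.5502, -0.0163, 0.0644]
eef_rot: [-1.571, 0.0, -2.949]
force: [-0.5, 0.7, -0.0]
grip_width: 0.0301
```

>>> play_rows --twist '[[0, 0, 0], [0, 0, 0]]' --travel '[[-0.0015, 0.0078, 0], [-0.0008, 0.004, 0]]' --grip '[0.36, 0.36]'

```text
time_s: 15.7
ee_pos: [0.5501, -0.0157, 0.0644]
eef_rot: [-1.571, 0.0, -2.949]
force: [0.3, -0.1, -0.4]
grip_width: 0.03
```

>>> play_rows --twist '[[0, 0, 0], [0, 0, 0]]' --travel '[[-0.0011, 0.006, 0], [-0.0008, 0.004, 0]]' --grip '[0.36, 0.36]'

```text
time_s: 15.9
ee_pos: [0.55, -0.0153, 0.0645]
eef_rot: [-1.571, 0.0, -2.949]
force: [-0.2, -1.5, -0.6]
grip_width: 0.0299
```

>>> play_rows --twist '[[0, 0, 0], [0, 0, 0]]' --travel '[[-0.0008, 0.004, 0], [-0.0008, 0.004, 0]]' --grip '[0.36, 0.36]'

```text
time_s: 16.1
ee_pos: [0.55, -0.0151, 0.0645]
eef_rot: [-1.57, 0.0, -2.949]
force: [-0.6, -4.1, 0.1]
grip_width: 0.0304
```

Contact as predicted; on in small steps.

>>> play_rows --twist '[[0, 0, 0], [0, 0, 0]]' --travel '[[-0.0008, 0.004, 0], [-0.0008, 0.004, 0]]' --grip '[0.36, 0.36]'

```text
time_s: 16.3
ee_pos: [0.55, -0.0148, 0.0646]
eef_rot: [-1.57, 0.0, -2.949]
force: [0.1, -6.4, 1.1]
grip_width: 0.0301
```

>>> play_rows --twist '[[0, 0, 0], [0, 0, 0]]' --travel '[[-0.0008, 0.004, 0], [-0.0, 0.0, 0]]' --grip '[0.36, 0.36]'

```text
time_s: 16.5
ee_pos: [0.55, -0.0147, 0.0646]
eef_rot: [-1.57, 0.0, -2.95]
force: [1.0, -6.3, 1.9]
grip_width: 0.0304
```

>>> play_rows --twist '[[0, 0, 0], [0, 0, 0]]' --travel '[[-0.0008, 0.004, 0], [-0.0, 0.0, 0]]' --grip '[0.36, 0.36]'

```text
time_s: 16.7
ee_pos: [0.55, -0.0146, 0.0647]
eef_rot: [-1.57, 0.001, -2.95]
force: [0.6, -6.4, 2.1]
grip_width: 0.0303
```

Run:
```python
from h import *
F=[]
for i in range(4):
  ctrl.camera('wrist'); o=ctrl.get_obs(); F.append(o['force'])
print(np.mean(F,0),o['ee_pos'])
```

```text
[ 0.99424128 -7.09107957  1.10963363] [ 0.54996863 -0.01461746  0.06467236]
```

>>> play_rows --twist '[[0, 0, 0], [0, 0, 0]]' --travel '[[-0.0008, 0.004, 0], [-0.0, 0.0, 0]]' --grip '[0.36, 0.36]'

```text
time_s: 17.1
ee_pos: [0.55, -0.0145, 0.0647]
eef_rot: [-1.57, 0.001, -2.95]
force: [0.7, -8.5, 1.5]
grip_width: 0.0301
```

>>> play_rows --twist '[[0, 0, 0], [0, 0, 0]]' --travel '[[-0.0008, 0.004, 0], [-0.0, 0.0, 0]]' --grip '[0.36, 0.36]'

```text
time_s: 17.3
ee_pos: [0.55, -0.0144, 0.0648]
eef_rot: [-1.569, 0.001, -2.949]
force: [1.2, -8.7, 2.3]
grip_width: 0.0302
```

Run:
```python
from h import *
F=[]
for i in range(5):
  ctrl.camera('wrist'); o=ctrl.get_obs(); F.append(o['force'])
print(np.mean(F,0),o['ee_pos'])
```

```text
[ 0.64450134 -9.3331599   1.43140605] [ 0.54998458 -0.01442853  0.0647402 ]
```

>>> play_rows --twist '[[0, 0, 0], [0, 0, 0], [0, 0, 0], [0, 0, 0], [0, 0, 0], [0, 0, 0], [0, 0, 0], [0, 0, 0], [0, 0, 0], [0, 0, 0]]' --travel '[[0.01, -0.05, 0], [0.01, -0.05, 0], [0.01, -0.05, 0], [0, 0, 0.4], [0, 0, 0.7], [0.06, -0.32, 0.7], [0.06, -0.32, 0.6], [0.06, -0.32, 0.4], [0.06, -0.32, 0], [0, 0, 0]]' --grip '[0.36, 0.36, 0.36, 0.36, 0.36, 0, 0, 0, 0, 0]'

```text
time_s: 18.55
ee_pos: [0.5631, -0.0865, 0.2035]
eef_rot: [-1.571, -0.001, -2.951]
force: [-0.1, 0.1, -0.5]
grip_width: 0.0467
```

Run:
```python
from h import *
ctrl.camera('top');ctrl.camera('top')
p=ctrl.camera('wrist'); crop(p,0,100,420,300,'w6',1.9);crop(p,240,140,380,240,'w6c',5.5)
o=ctrl.get_obs();print(o['ee_pos'],o['qpos'])
for d in ctrl.trace('nose',p)[:2]:
    m=d['pixels'].astype(np.uint8); print(d['confidence'],d['point'],m.sum(),cv2.boundingRect(m))
for d in ctrl.boxes_of('nose_center',p)[:2]: print(d,ray(p,d['point'],.026))
```

```text
[ 0.56259883 -0.08460146  0.20286291] [-2.13717011e-01  3.51917178e-01  1.47730677e+00  1.84996648e-04
  1.31490308e+00  1.16482056e+00]
0.7 [249.3, 176.6] 596 (239, 160, 26, 29)
0.45 [229.5, 170.2] 13369 (0, 126, 315, 109)
{'point': [251.3, 174.1], 'confidence': 0.79} [ 0.56725729 -0.08080244  0.026     ]
```

View pics/w6.png

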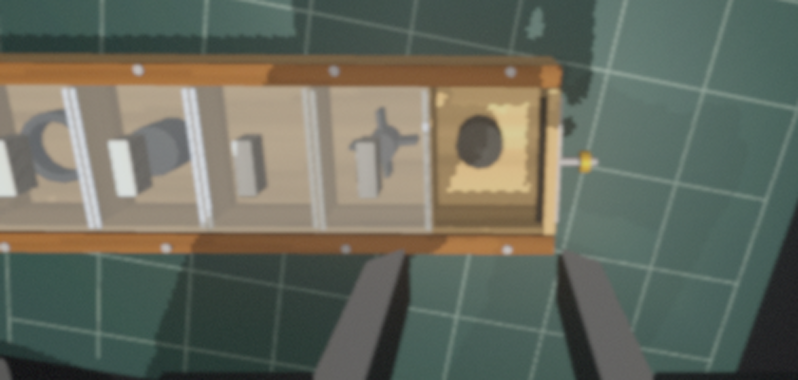

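View pics/w6c.png

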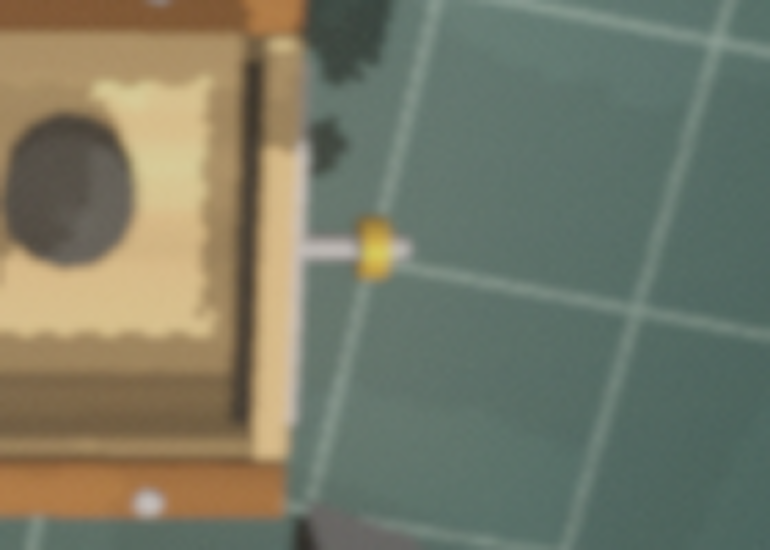

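```bash
cat >> h.py <<'E'
def noserend(p,x,y,z0=.006,S=4):
    a=np.linspace(0,2*np.pi,40,endpoint=False)
    P=np.r_[np.c_[x+.014*np.cos(a),y+.014*np.sin(a),0*a+z0],np.c_[x+.014*np.cos(a),y+.014*np.sin(a),0*a+z0+.026],[[x,y,z0+.04]]]
    h=cv2.convexHull(proj(p,P).astype(np.float32)).reshape(-1,2)
    return h
E
python3 - <<'E'
from h import *
p=ctrl.camera('wrist')
d=ctrl.trace('nose',p)[0]; m=d['pixels'].astype(np.uint8)
print(d['confidence'],m.sum(),cv2.boundingRect(m))
M=cv2.resize(m*255,None,fx=4,fy=4,interpolation=cv2.INTER_LINEAR)>127
def cost(q):
    h=noserend(p,*q); im=np.zeros(M.shape,np.uint8); cv2.fillPoly(im,[((h+.5)*4).astype(int)],1)
    return -(M&(im>0)).sum()/(M|(im>0)).sum()
from scipy.optimize import minimize
r=minimize(cost,[.567,-.081],method='Nelder-Mead',options=dict(initial_simplex=[[.567,-.081],[.572,-.081],[.567,-.086]]))
print(r.x,r.fun)
q=[.5396,.0388,.1913];c,s=np.cos(q[2]),np.sin(q[2]);dx,dy=r.x-q[:2];print('local',c*dx+s*dy,-s*dx+c*dy)
img=cv2.resize(p['img'][:,:,::-1],None,fx=6,fy=6,interpolation=cv2.INTER_CUBIC)
cv2.polylines(img,[((noserend(p,*r.x)+.5)*6).astype(int)],True,(0,0,255),1)
# cover4 edge predicted & stop
cv2.imwrite('pics/nf.png',img[840:1320,1280:1860])
E
```

```text
0.63 564 (240, 161, 25, 28)
[ 0.56608316 -0.08165499] -0.9291752577319587
local 0.0030972988136526193 -0.1232930225558242
```

View pics/nf.png

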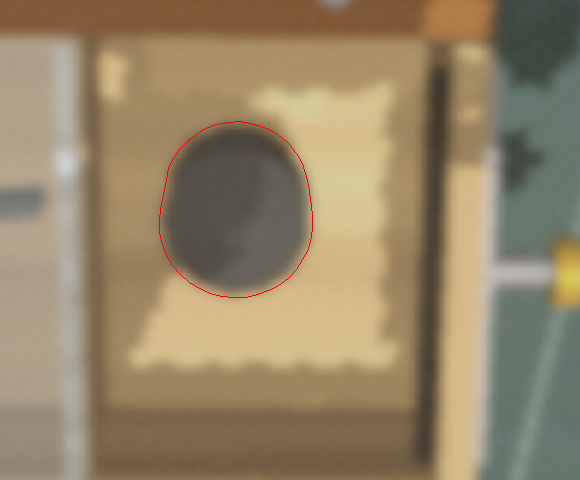

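>>> play_rows --twist '[[0, 0, 0.0909], [0, 0, 0.0909], [0, 0, 0.0909], [0, 0, 0.0909], [0, 0, 0.0909], [0, 0, 0.0909], [0, 0, 0.0909], [0, 0, 0.0909], [0, 0, 0.0909], [0, 0, 0.0909], [0, 0, 0.0909], [0, 0, 0]]' --travel '[[0.02, 0.02, 0], [0.02, 0.02, 0], [0.02, 0.02, 0], [0.01, 0, 0], [0, 0, -0.1], [0, 0, -0.2], [0, 0, -0.2], [0, 0, -0.2], [0, 0, -0.2], [0, 0, -0.2], [0, 0, 0], [0, 0, 0]]' --grip '[0.106, 0.106, 0.106, 0.106, 0.106, 0.106, 0.106, 0.106, 0.106, 0.106, 0.106, 0.106]'

```text
time_s: 20.1
ee_pos: [0.5665, -0.0817, 0.149]
eef_rot: [-1.571, 0.0, -1.376]
force: [0.2, -0.8, -1.3]
grip_width: 0.0419
```

Run:
```python
from h import *
p=ctrl.camera('wrist'); cv2.imwrite('pics/w7.png',p['img'][:,:,::-1])
o=ctrl.get_obs();print(o['ee_pos'],o['eef_rot'],o['grip_width'])
d=ctrl.trace('nose',p)
for e in d[:2]:print(e['confidence'],e['point'],e['pixels'].sum())
m=d[0]['pixels'].astype(np.uint8)
M=cv2.resize(m*255,None,fx=4,fy=4,interpolation=cv2.INTER_LINEAR)>127
def cost(q):
    h=noserend(p,*q); im=np.zeros(M.shape,np.uint8); cv2.fillPoly(im,[((h+.5)*4).astype(int)],1)
    return -(M&(im>0)).sum()/(M|(im>0)).sum()
from scipy.optimize import minimize
r=minimize(cost,[.567,-.081],method='Nelder-Mead',options=dict(initial_simplex=[[.567,-.081],[.572,-.081],[.567,-.086]]))
print(r.x,r.fun,cost([.5661,-.0817]))
```

```text
[ 0.56664736 -0.08182229  0.14937454] [-1.57089343e+00  5.97790943e-05 -1.38143717e+00] 0.042179606593779284
0.66 [250.1, 193.4] 820
[ 0.56544366 -0.08214043] -0.9531135531135531 -0.9217635617030473
```

View pics/w7.png

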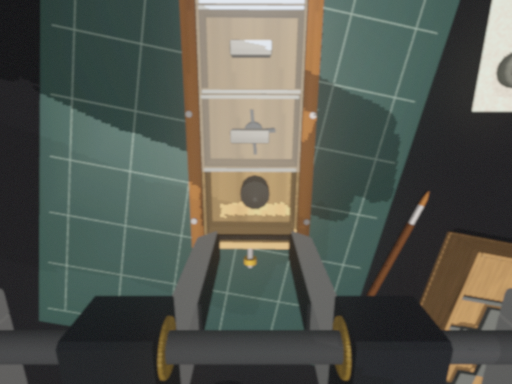

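>>> play_rows --twist '[[0, 0, 0], [0, 0, 0], [0, 0, 0], [0, 0, 0], [0, 0, 0], [0, 0, 0], [0, 0, 0]]' --travel '[[-0.02, 0, -0.5], [0, 0, -0.6], [0, 0, -0.5], [0, 0, -0.3], [0, 0, -0.1], [0, 0, -0.1], [0, 0, 0]]' --grip '[0.106, 0.106, 0.106, 0.106, 0.106, 0.106, 0.106]'

```text
time_s: 20.9
ee_pos: [0.5659, -0.0821, 0.0449]
eef_rot: [-1.57, -0.0, -1.379]
force: [-0.0, 0.8, 0.1]
grip_width: 0.042
```

Run:
```python
from h import *
p=ctrl.camera('wrist'); cv2.imwrite('pics/w8.png',p['img'][:,:,::-1])
o=ctrl.get_obs();print(o['ee_pos'],o['eef_rot'],o['force'])
```

```text
[ 0.56605215 -0.08217502  0.04518129] [-1.56979670e+00 -3.97639758e-04 -1.37925014e+00] [ 0.94642182  0.33204167 -0.25613998]
```

View pics/w8.png

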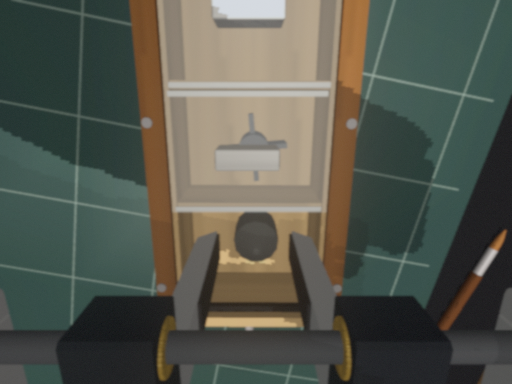

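>>> play_rows --force 10 --twist '[[0, 0, 0], [0, 0, 0], [0, 0, 0], [0, 0, 0], [0, 0, 0], [0, 0, 0]]' --travel '[[0, 0, -0.2], [0, 0, -0.2], [0, 0, -0.1], [0, 0, -0.05], [0, 0, 0], [0, 0, 0]]' --grip '[0.106, 0.106, 0.106, 0.106, 0.106, 0.106]'

```text
time_s: 21.55
ee_pos: [0.5658, -0.0822, 0.0171]
eef_rot: [-1.571, -0.0, -1.379]
force: [-0.7, 0.5, 0.6]
grip_width: 0.0421
```

>>> play_rows --force 10 --twist '[[0, 0, 0], [0, 0, 0], [0, 0, 0], [0, 0, 0], [0, 0, 0], [0, 0, 0]]' --travel '[[0, 0, 0], [0, 0, 0], [0, 0, 0], [0, 0, 0], [0, 0, 0], [0, 0, 0]]' --grip '[0.6, 0.6, 0.6, 0.6, 0.6, 0.6]'

```text
time_s: 22.15
ee_pos: [0.5658, -0.0821, 0.0172]
eef_rot: [-1.57, -0.0, -1.379]
force: [-0.6, 0.4, 3.6]
grip_width: 0.0273
```

>>> play_rows --twist '[[0, 0, 0], [0, 0, 0], [0, 0, 0], [0, 0, 0], [0, 0, 0], [0, 0, 0], [0, 0, 0]]' --travel '[[0, 0, 0.1], [0, 0, 0.2], [0, 0, 0.4], [0, 0, 0.5], [0, 0, 0.6], [0, 0, 0.7], [0, 0, 0.5]]' --grip '[0.6, 0.6, 0.6, 0.6, 0.6, 0.6, 0.6]'

```text
time_s: 22.85
ee_pos: [0.5659, -0.0821, 0.17]
eef_rot: [-1.569, -0.001, -1.379]
force: [0.4, 0.4, -0.3]
grip_width: 0.0276
```

Run:
```python
from h import *
p=ctrl.camera('wrist'); cv2.imwrite('pics/w9.png',p['img'][:,:,::-1])
o=ctrl.get_obs();print(o['ee_pos'],o['eef_rot'],o['force'],o['grip_width'],o['qpos'])
s=ctrl.camera('scene'); crop(s,180,100,380,240,'s9',4)
```

```text
[ 0.56716551 -0.08239692  0.17376345] [-1.56405331 -0.00283144 -1.37871968] [0.66897208 0.16661708 4.06315682] 0.027125825722508597 [-2.08182753e-01  3.80865668e-01  1.50755154e+00  2.09610106e-05
  1.24586212e+00 -4.00275567e-01]
```

View pics/w9.png

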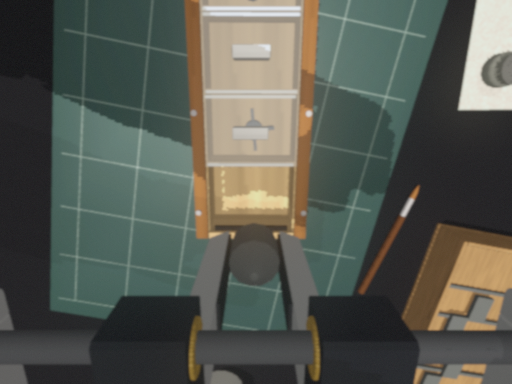

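View pics/s9.png

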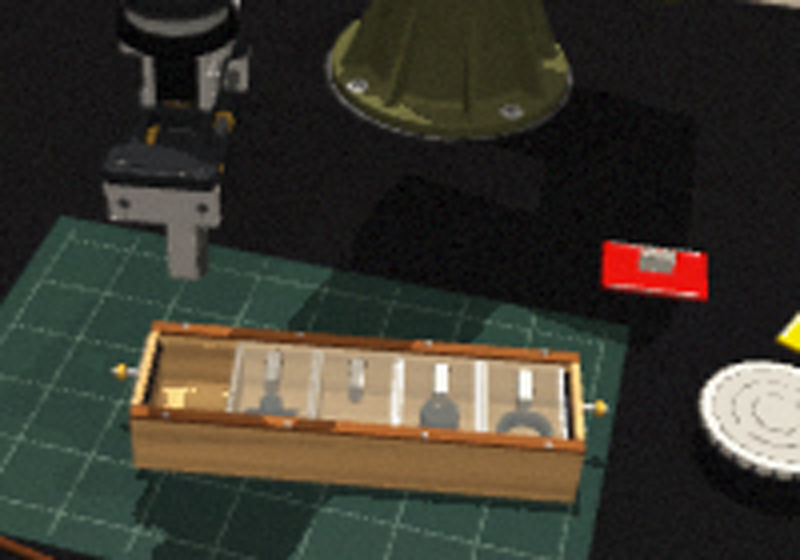

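>>> play_rows --twist '[[0, 0, 0], [0, 0, 0], [0, 0, 0], [0, 0, 0], [0, 0, 0], [0, 0, 0], [0, 0, 0], [0, 0, 0], [0, 0, 0], [0, 0, 0], [0, 0, 0], [0, 0, 0]]' --travel '[[-0.06, 0.25, 0], [-0.12, 0.5, 0], [-0.16, 0.7, 0], [-0.17, 0.72, 0], [-0.17, 0.72, 0], [-0.17, 0.72, 0], [-0.17, 0.72, 0], [-0.17, 0.72, 0], [-0.17, 0.72, 0], [-0.16, 0.7, 0], [-0.12, 0.5, 0], [-0.06, 0.25, 0]]' --grip '[0.6, 0.6, 0.6, 0.6, 0.6, 0.6, 0.6, 0.6, 0.6, 0.6, 0.6, 0.6]'

```text
time_s: 24.15
ee_pos: [0.4789, 0.2809, 0.1656]
eef_rot: [-1.573, -0.0, -1.377]
force: [-0.1, -0.5, -0.2]
grip_width: 0.0274
```

>>> play_rows --twist '[[0, 0, 0], [0, 0, 0], [0, 0, 0]]' --travel '[[-0.1, 0.4, 0], [-0.08, 0.2, 0], [0, 0, 0]]' --grip '[0.6, 0.6, 0.6]'

```text
time_s: 24.45
ee_pos: [0.4709, 0.3093, 0.1663]
eef_rot: [-1.572, -0.0, -1.378]
force: [0.5, -0.0, -1.2]
grip_width: 0.0272
```

Run:
```python
from h import *
w=ctrl.camera('wrist'); cv2.imwrite('pics/w10.png',w['img'][:,:,::-1])
o=ctrl.get_obs();print(o['ee_pos'],o['eef_rot'],o['force'],o['grip_width'])
s=ctrl.camera('scene'); crop(s,300,90,440,250,'s10',4)
a=np.linspace(0,2*np.pi,60)
for n,p in(('w',w),('s',s)):
    img=cv2.resize(p['img'][:,:,::-1],None,fx=2,fy=2)
    for c,col in(((.4644,.3498),(0,0,255)),((.465,.346),(255,0,0))):
        q=proj(p,np.c_[c[0]+.058*np.cos(a),c[1]+.058*np.sin(a),0*a+.042])
        cv2.polylines(img,[((q+.5)*2).astype(int)],True,col,1)
    cv2.imwrite(f'pics/tt_{n}.png',img[:600,:800] if n=='w' else img[200:600,500:1024])
```

```text
[0.47133697 0.30865051 0.16646732] [-1.57160001e+00 -3.96997067e-04 -1.37822006e+00] [ 0.16078117 -1.0037225  -0.29403617] 0.027390571242651922
```

View pics/tt_w.png

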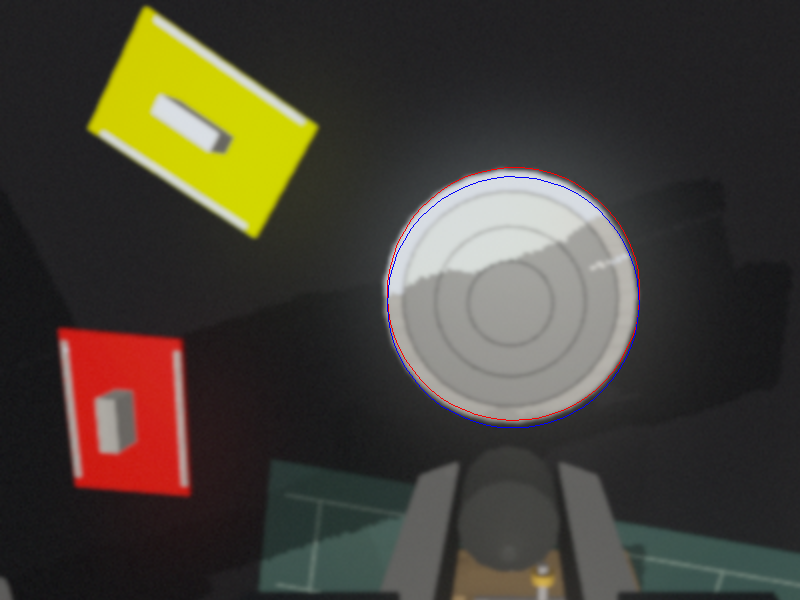

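View pics/tt_s.png

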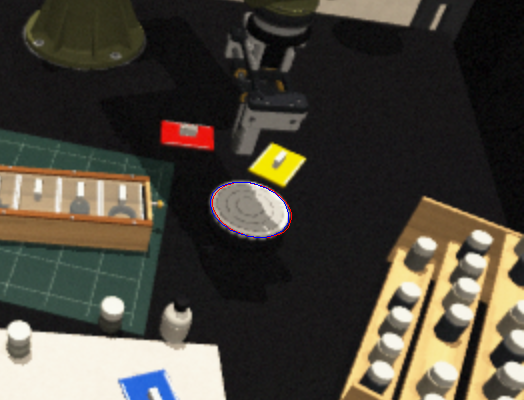

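>>> play_rows --twist '[[0, 0, 0], [0, 0, 0], [0, 0, 0], [0, 0, 0], [0, 0, 0], [0, 0, 0], [0, 0, 0], [0, 0, 0], [0, 0, 0], [0, 0, 0]]' --travel '[[-0.06, 0.4, 0], [-0.06, 0.3, -0.2], [-0.026, 0.12, -0.5], [0, 0, -0.6], [0, 0, -0.4], [0, 0, -0.2], [0, 0, -0.1], [0, 0, -0.1], [0, 0, 0], [0, 0, 0]]' --grip '[0.6, 0.6, 0.6, 0.6, 0.6, 0.6, 0.6, 0.6, 0.6, 0.6]'

```text
time_s: 25.55
ee_pos: [0.4647, 0.3501, 0.0626]
eef_rot: [-1.57, 0.0, -1.379]
force: [0.5, -0.1, -0.1]
grip_width: 0.0273
```

Run:
```python
from h import *
F=[]
for i in range(3):
  s=ctrl.camera('scene');o=ctrl.get_obs();F.append(o['force'])
print(o['ee_pos'],o['eef_rot'],np.mean(F,0)); crop(s,330,140,420,240,'s11',6)
```

```text
[0.46456391 0.35001061 0.06251988] [-1.56995938e+00  3.45718805e-04 -1.37883601e+00] [ 0.60422787  0.23277203 -0.48181245]
```

View pics/s11.png

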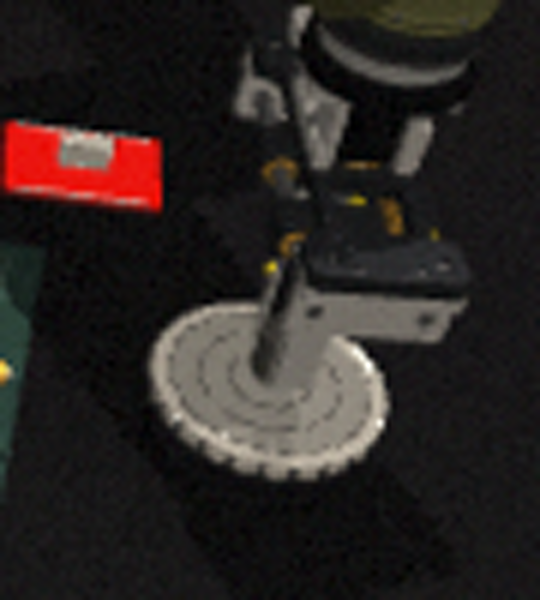

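Lower the last 9 mm slowly, watching for contact.

>>> play_rows --twist '[[0, 0, 0], [0, 0, 0], [0, 0, 0], [0, 0, 0]]' --travel '[[0, 0, -0.06], [0, 0, -0.06], [0, 0, -0.02], [0, 0, 0]]' --grip '[0.6, 0.6, 0.6, 0.6]'

```text
time_s: 26.1
ee_pos: [0.4642, 0.3498, 0.0546]
eef_rot: [-1.571, -0.0, -1.379]
force: [-0.5, -1.1, -0.4]
grip_width: 0.0272
```

>>> play_rows --twist '[[0, 0, 0], [0, 0, 0], [0, 0, 0]]' --travel '[[0, 0, -0.01], [0, 0, -0.01], [0, 0, 0]]' --grip '[0.6, 0.6, 0.6]'

```text
time_s: 26.4
ee_pos: [0.4643, 0.3499, 0.0539]
eef_rot: [-1.571, -0.0, -1.379]
force: [-0.7, -0.7, -0.1]
grip_width: 0.0271
```

>>> play_rows --twist '[[0, 0, 0], [0, 0, 0], [0, 0, 0]]' --travel '[[0, 0, -0.01], [0, 0, 0], [0, 0, 0]]' --grip '[0.6, 0.6, 0.6]'

```text
time_s: 26.7
ee_pos: [0.4644, 0.3499, 0.0535]
eef_rot: [-1.571, 0.0, -1.379]
force: [-0.3, 0.7, 0.1]
grip_width: 0.0274
```

>>> play_rows --twist '[[0, 0, 0], [0, 0, 0], [0, 0, 0]]' --travel '[[0, 0, -0.008], [0, 0, 0], [0, 0, 0]]' --grip '[0.6, 0.6, 0.6]'

```text
time_s: 27.0
ee_pos: [0.4644, 0.3499, 0.0532]
eef_rot: [-1.571, 0.0, -1.379]
force: [-0.7, -0.2, 1.7]
grip_width: 0.0272
```

>>> play_rows --twist '[[0, 0, 0], [0, 0, 0], [0, 0, 0]]' --travel '[[0, 0, -0.008], [0, 0, 0], [0, 0, 0]]' --grip '[0.6, 0.6, 0.6]'

```text
time_s: 27.3
ee_pos: [0.4644, 0.35, 0.0532]
eef_rot: [-1.571, 0.0, -1.379]
force: [-2.6, -1.9, 7.1]
grip_width: 0.0274
```

>>> play_rows --twist '[[0, 0, 0], [0, 0, 0], [0, 0, 0]]' --travel '[[0, 0, -0.008], [0, 0, 0], [0, 0, 0]]' --grip '[0.6, 0.6, 0.6]'

```text
time_s: 27.6
ee_pos: [0.4644, 0.35, 0.0531]
eef_rot: [-1.57, 0.0, -1.379]
force: [-3.5, -3.0, 11.9]
grip_width: 0.0278
```

>>> play_rows --twist '[[0, 0, 0], [0, 0, 0], [0, 0, 0]]' --travel '[[0, 0, 0.008], [0, 0, 0.006], [0, 0, 0]]' --grip '[0.6, 0.6, 0.6]'

```text
time_s: 27.9
ee_pos: [0.4644, 0.3499, 0.0531]
eef_rot: [-1.571, 0.0, -1.379]
force: [-1.2, -0.8, 5.5]
grip_width: 0.0275
```

>>> play_rows --twist '[[0, 0, 0], [0, 0, 0], [0, 0, 0], [0, 0, 0], [0, 0, 0]]' --travel '[[0, 0, 0], [0, 0, 0], [0, 0, 0], [0, 0, 0], [0, 0, 0]]' --grip '[0.35, 0.3, 0.2, 0.1, -0.1]'

```text
time_s: 28.4
ee_pos: [0.4643, 0.3499, 0.0529]
eef_rot: [-1.571, -0.0, -1.379]
force: [0.2, -0.8, 0.5]
grip_width: 0.0474
```

Run:
```python
from h import *
w=ctrl.camera('wrist'); cv2.imwrite('pics/w12.png',w['img'][:,:,::-1])
o=ctrl.get_obs();print(o['ee_pos'],o['force'],o['grip_width'])
```

```text
[0.4643531  0.34988696 0.0529173 ] [-0.0570512  -0.75620343  0.56316318] 0.05023644979303367
```

View pics/w12.png

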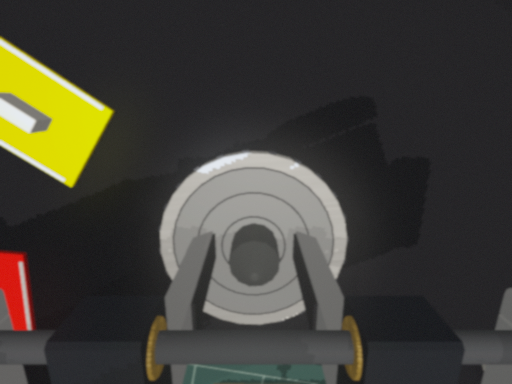

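The nose stands released and centred between the pads. Rising straight up and away, then a check.

>>> play_rows --twist '[[0, 0, 0], [0, 0, 0], [0, 0, 0], [0, 0, 0], [0, 0, 0], [0, 0, 0], [0, 0, 0], [0, 0, 0], [0, 0, 0], [0, 0, 0]]' --travel '[[0, 0, 0.2], [0, 0, 0.4], [0, 0, 0.5], [0, 0, 0.6], [0, 0, 0.6], [0, 0, 0.5], [-0.2, -0.5, 0], [-0.2, -0.5, 0], [-0.2, -0.5, 0], [0, 0, 0]]' --grip '[-0.1, -0.1, -0.1, -0.1, -0.1, -0.1, -0.1, -0.1, -0.1, -0.1]'

```text
time_s: 29.45
ee_pos: [0.4337, 0.2731, 0.194]
eef_rot: [-1.57, 0.0, -1.38]
force: [-1.0, -0.2, 0.2]
grip_width: 0.0518
```

Run:
```python
from h import *
o=ctrl.get_obs();print(o['time_s'],o['ee_pos'],o['force'])
w=ctrl.camera('wrist'); s=ctrl.camera('scene'); t=ctrl.camera('top')
cv2.imwrite('pics/w13.png',w['img'][:,:,::-1]); crop(s,200,160,420,280,'s13',3.6); crop(t,120,90,300,230,'t13',4.3)
for n,p in(('w',w),('s',s)):
  for d in ctrl.boxes_of('nose_center',p)[:2]: print(n,d['confidence'],d['point'],ray(p,d['point'],.062))
```

```text
29.45 [0.43373259 0.27310811 0.19404296] [-1.03126851 -0.17929276  0.20516148]
w 0.59 [300.0, 117.1] [0.46128331 0.34980738 0.062     ]
s 0.66 [248.1, 191.8] [ 0.54573932 -0.02773914  0.062     ]
s 0.54 [376.5, 201.5] [0.47436928 0.34851731 0.062     ]
```

View pics/w13.png

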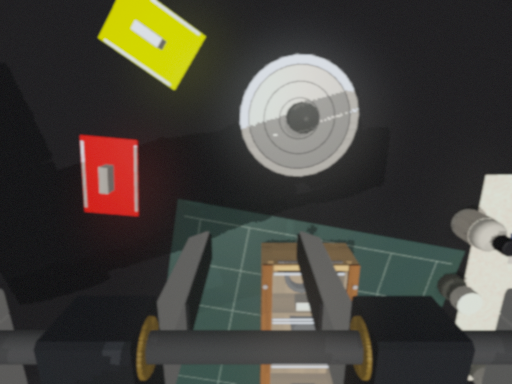

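View pics/s13.png

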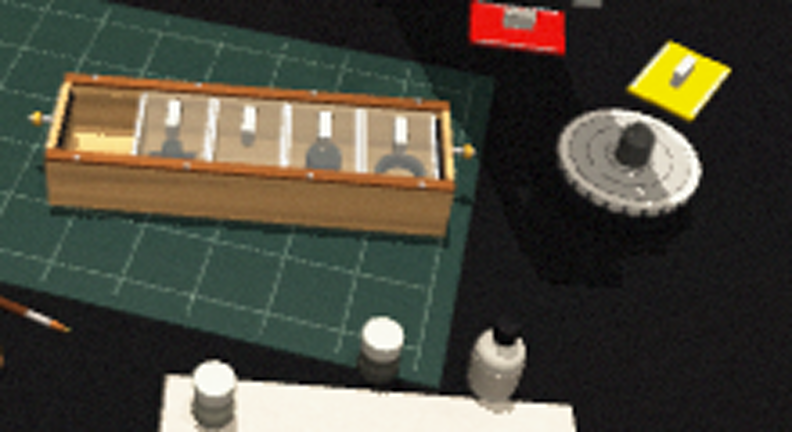

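View pics/t13.png

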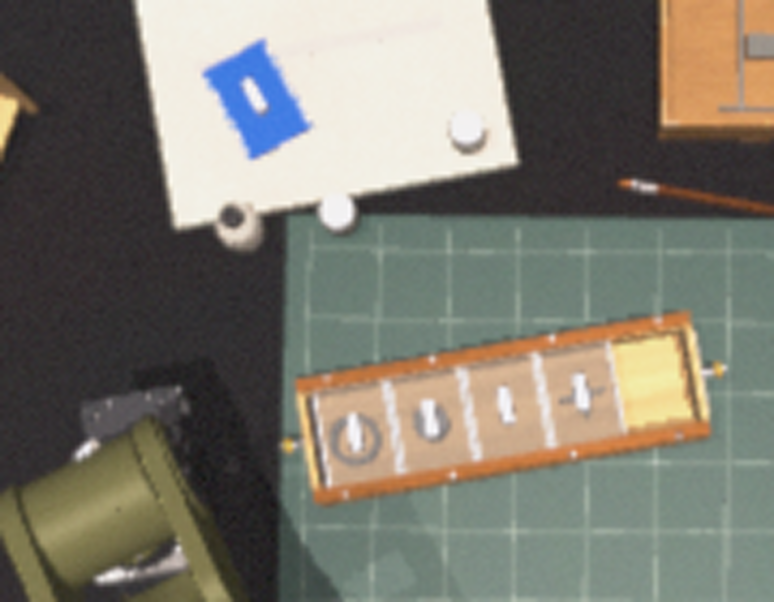

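>>> play_rows --twist '[[0, 0, 0], [0, 0, 0], [0, 0, 0], [0, 0, 0], [0, 0, 0], [0, 0, 0], [0, 0, 0], [0, 0, 0], [0, 0, 0], [0, 0, 0], [0, 0, 0]]' --travel '[[0.24, -0.6, 0], [0.24, -0.6, 0], [0.24, -0.6, 0], [0.24, -0.6, 0], [0.24, -0.6, 0], [0.24, -0.6, 0], [0.24, -0.6, 0], [0.24, -0.6, 0], [0.24, -0.6, 0], [0.2, -0.5, 0], [0, 0, 0]]' --grip '[-0.1, -0.1, -0.1, -0.1, -0.1, -0.1, -0.1, -0.1, -0.1, -0.1, -0.1]'

```text
time_s: 30.8
ee_pos: [0.5533, -0.0222, 0.1924]
eef_rot: [-1.571, -0.0, -1.381]
force: [0.9, 1.2, 0.7]
grip_width: 0.0518
```

Run:
```python
from h import *
o=ctrl.get_obs();print(o['time_s'],o['ee_pos'],o['force'])
w=ctrl.camera('wrist')
q=[.5396,.0388,.1913]
img=cv2.resize(w['img'][:,:,::-1],None,fx=3,fy=3,interpolation=cv2.INTER_CUBIC)
cv2.imwrite('pics/w14.png',img[0:600,450:1100])
print(((proj(w,casepts(*q)(np.array([[0,y,.07] for y in(.1248,.0618,-.0012,-.0642)]))))*3-[450,0]).round())
```

```text
30.8 [ 0.55332494 -0.02216486  0.19243295] [0.90035292 1.24500564 0.68886935]
[[ 306. -110.]
 [ 307.  154.]
 [ 308.  383.]
 [ 308.  586.]]
```

View pics/w14.png

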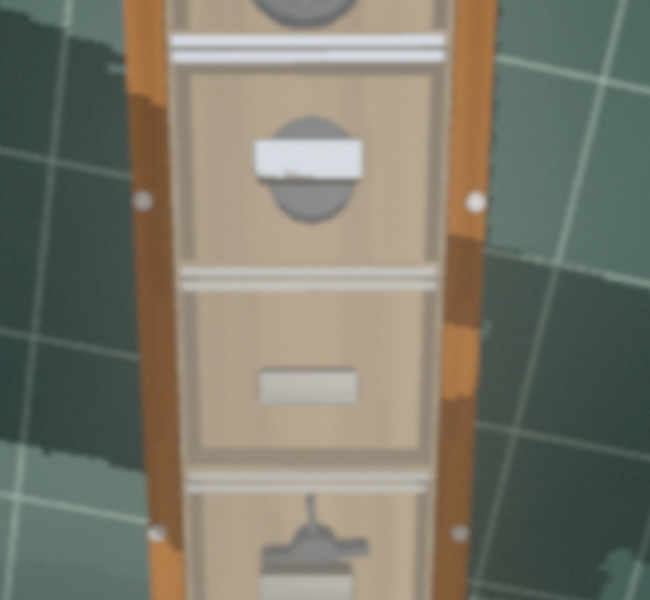

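Run:
```python
from h import *
ctrl.camera('top')
w=ctrl.camera('wrist')
q=[.5396,.0388,.1913]
# rectify cover-top plane z=.052 : 0.2mm/px, local y from .12 to -.09
ys=np.arange(.115,-.09,-.0002); xs=np.arange(-.04,.04,.0002)
P=casepts(*q)(np.array([[x,y,.052] for y in ys for x in xs]))
m=proj(w,P).astype(np.float32).reshape(len(ys),len(xs),2)
r=cv2.remap(w['img'],m[...,0],m[...,1],cv2.INTER_CUBIC)
for j in (.0933,.0303,-.0327):
    sel=(abs(ys-j)<.0065); g=r[:,280:370].mean((1,2))
    print(j,[(round(y*1000,1),int(v)) for y,v in zip(ys[sel][::2],g[sel][::2])])
cv2.imwrite('pics/rect.png',cv2.resize(r[:,:,::-1],None,fx=.58,fy=.58))
```

```text
0.0933 [(np.float64(99.8), 162), (np.float64(99.4), 162), (np.float64(99.0), 162), (np.float64(98.6), 162), (np.float64(98.2), 161), (np.float64(97.8), 161), (np.float64(97.4), 160), (np.float64(97.0), 161), (np.float64(96.6), 167), (np.float64(96.2), 177), (np.float64(95.8), 190), (np.float64(95.4), 203), (np.float64(95.0), 212), (np.float64(94.6), 215), (np.float64(94.2), 215), (np.float64(93.8), 208), (np.float64(93.4), 198), (np.float64(93.0), 184), (np.float64(92.6), 173), (np.float64(92.2), 171), (np.float64(91.8), 181), (np.float64(91.4), 195), (np.float64(91.0), 206), (np.float64(90.6), 213), (np.float64(90.2), 212), (np.float64(89.8), 204), (np.float64(89.4), 193), (np.float64(89.0), 174), (np.float64(88.6), 158), (np.float64(88.2), 143), (np.float64(87.8), 136), (np.float64(87.4), 130), (np.float64(87.0), 131)]
0.0303 [(np.float64(36.8), 163), (np.float64(36.4), 163), (np.float64(36.0), 163), (np.float64(35.6), 163), (np.float64(35.2), 162), (np.float64(34.8), 161), (np.float64(34.4), 160), (np.float64(34.0), 159), (np.float64(33.6), 162), (np.float64(33.2), 166), (np.float
[... 732 characters left out ...]
np.float64(-28.6), 148), (np.float64(-29.0), 151), (np.float64(-29.4), 157), (np.float64(-29.8), 161), (np.float64(-30.2), 167), (np.float64(-30.6), 173), (np.float64(-31.0), 178), (np.float64(-31.4), 181), (np.float64(-31.8), 182), (np.float64(-32.2), 181), (np.float64(-32.6), 178), (np.float64(-33.0), 175), (np.float64(-33.4), 173), (np.float64(-33.8), 172), (np.float64(-34.2), 173), (np.float64(-34.6), 176), (np.float64(-35.0), 180), (np.float64(-35.4), 182), (np.float64(-35.8), 182), (np.float64(-36.2), 181), (np.float64(-36.6), 179), (np.float64(-37.0), 175), (np.float64(-37.4), 171), (np.float64(-37.8), 168), (np.float64(-38.2), 165), (np.float64(-38.6), 163), (np.float64(-39.0), 162)]
```

View pics/rect.png

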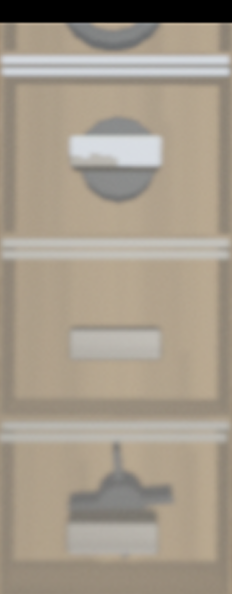

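```bash
python3 -c "
from station import ctrl
print(ctrl.get_obs()['time_s'],ctrl.hand_in())"
```

```text
the job is handed in; nothing more can be done
30.95 None
```

I opened the nose cone's end compartment and stood the nose cone upright in the middle of the turntable. I handed the job in at 31 s of the 72 s allowed.

- **Covers:** I slid cover_3 and then cover_4 into the empty space and leaned on each slowly. The mean force was 9.0 N on cover_3 and about 9.4 N on cover_4. No reading passed 10 N, though I only read the force between moves. cover_4 came tight within 1 mm of where cover_3's contact predicted.
- **Row:** In the last wrist picture the cover joints are 62.9 and 63.2 mm apart, against 63 mm per cover, so I see no gaps. The strip pairs at all three joints look alike.
- **Nose cone:** Before handing in, the wrist picture put it at (0.461, 0.350), and I take the turntable centre as (0.464, 0.350). The scene camera's point for it was about 10 mm off in x, but it is measured on the visible side. It first touched down gently, but my next two steps pressed it on to the turntable with up to about 12 N before I eased off and released it.
- **Everything else:** The ring is still in its compartment under its cover. The arm kept clear of the jars, bottle, brush and rocket section. The jars, bottle and brush look undisturbed in the pictures; I did not check the rocket section in a final picture. The coloured look-alikes were not touched.

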